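Snap the tall ply block into the holding jig

TASK

Load the tall plywood block into the holding jig on the bench: stand it upright at the jig's open, flared end and slide it lengthwise between the rails, so that it pushes the spring catch aside, up to the end stop, until the catch springs back behind it. Then let go.

Things in the scene. Friction and masses are not known exactly. Their poses are not given: they have to be found in the camera images.
- block_mid (a point): Centre of the tall plywood block, a loose upright block 50 mm long (this point's x axis), 30 mm wide (y axis) and 44 mm tall (z axis, up), about 60 g, standing on the bench. Its two ends are alike. The two other plywood offcuts nearby are only 18 mm tall and are not wanted.
- jig_seat (a point): Block's place in the fixed jig (wood base, aluminium rails): point on its floor, 6 mm above the bench, where the seated block's underside is centred. x: sliding-in direction along the channel; y: to its left; z up. End stop face 25 mm ahead. Rails 36 mm apart inside. Rails and stop are 18 mm high above the floor; nothing on the jig stands over 27 mm above the bench.
- jig_apron (a point): Point on the jig's floor, 6 mm above the bench, on the channel's middle line 110 mm straight before jig_seat, same axes. A block standing centred here, lengthwise, is outside the rails and clear of the catch. Ahead of it flared guides lead in over 20 mm; the straight channel starts 33 mm ahead of this point.
- catch (a joint): Steel spring catch, rad: 0 at rest and when latched, about 0.2 while a block on the middle line pushes it aside; springs back by itself, about 5 N at its tip. Its arm is pivoted at the channel's left (+y) mouth and slants inwards; the tip lies 6 mm left of the middle line, 31 mm before jig_seat, so the seated block has 6 mm of play between stop and catch.
Mind the look-alikes: they are no part of the job. Of the things that look like the part that bears jig_seat, the larger one is meant.

How it is judged:
By the outcome, as a careful person would: the job done as asked, in the order asked, and still so for the second after the job is handed in, with the robot touching nothing.
It also fails if it takes over 40 s, if anything falls off the work surface, if the arm or the gripper's body presses on something with over 40 N, if the wrist force passes 120 N, or if a joint passes its speed limit or range.

ROBOT

A 6-joint arm with a two-finger parallel gripper is mounted at the origin on a cart in front of the work surface, level with it; the furniture and walls round the work are solid. World frame = base frame: x ahead of the robot, y to its left, z up, the work surface at z = 0. Lengths are in mm, angles in rad, forces in N, time in s.
With the tool pointing down it reaches from about 300 to 775 mm from the base axis. Payload 14.6 kg.
Tool frame: the origin (TCP) lies between the finger pads; the fingertips stand 8 mm ahead of it and the grasp point (between the pads) lies 11 mm behind it; z points along the fingers, y is the direction in which the jaws open and shut (so a half turn about z gives the same grasp; the last joint's range is limited). The gripper opens to 94 mm and grips with 3 to 60 N. Pads are 16 mm wide; open, the fingers measure 119 mm over their backs; the gripper's body (75 mm by 177 mm) begins 78 mm behind the grasp point.
Start: joints at [-1.2, 0.3, 1.521, -0, 1.321, -0.067], TCP at [233.163, -498.121, 213.446] pointing down, gripper open.
Joint ranges: [-3.03, 3.03], [-0.79, 2.21], [0.23, 2.52], [-1.04, 4.18], [0, 3.07], [-2.55, 2.55]. Speed limits (rad/s): [2.22, 2.22, 2.57, 3.14, 3.14, 3.14].

INTERFACE

Orientations are given as [roll, pitch, yaw] about the fixed x, y, z axes, in that order (R = Rz(yaw) Ry(pitch) Rx(roll)).
In Python, from cell import manip gives the robot as it stands. The module is installed in compiled form; this text tells all that it offers.
- The arm moves only by the tool send_rows, never from a script. Its argument "series" is a list that holds one entry, the list of rows, each a list of 5 numbers: the opening, from 0 (shut) to 1 (fully open), then the shift along the tool's x, y, z in mm, then the turn about the tool's z in degrees. In form: [[[gripper, dx, dy, dz, roll], ...]]. A call has 1 to 10 rows; each row is the pose to reach, as a shift and turn from the pose commanded when the call began, along the tool's axes at that moment; what a row does not reach only later rows make up. A row lasts 1/10 s, in which the tool goes at most 50 mm and 8.59 degrees, less where a joint would pass 70% of its speed; a pose out of reach is approached as far as the arm can. A call with a gripper value outside its range is refused whole. The fingers move at their own pace and stop on an object; "newtons" is the grip in N (left out, the last holds). Time passes only in rows, so rows that repeat a pose let the fingers close. It gives the time, the measured TCP pose, the force and the opening at its end, in the units of the state.
- manip.read_state(): the state, without advancing time (a new reading comes with each control period).
- manip.camera(name): name is "scene" or "top"; returns a dict with "img" (480x640x3 uint8, red, green, blue), "vfov" (degrees; the focal length in pixels is half the picture's height over the tangent of half this angle, whatever the lens; pixels are square), "cx", "cy" (the principal point, pixels), "pose" (4x4, takes a point from camera to world coordinates). Camera axes: x right, y down, z forward; pixel columns grow to the right and rows downward; lengths in mm; the calibration is good to about 2 mm. A picture is of the moment at which its call begins. There is no depth.
- manip.sign_off(): hands the job in, once; it reports no verdict.
Trained networks look in a picture, given as the dict that the camera call returned (one of the last four; its "shot" number tells which), for a name from the list of things; names that differ only in an ending like _2 or _b are one class to them, and where a whole thing is asked for, a point or a joint stands for the part that bears it (a point fixed in the world has none). Each returns a list of dicts, best first, with "conf" (0 to 1); they miss things now and then, are a little off and sometimes report something else, mostly with a low value. They report only what shows in the picture. A call takes as long as a camera call. They do not tell look-alikes from the thing itself.
- manip.find_in(target, picture): "rect" ([left, top, width, height] in pixels, round what is visible of it).
- manip.silhouettes(target, picture): "pixels" (480x640 bool, what is visible of it) and "rect" ([left, top, width, height] in pixels, round what is visible of it).
The state is a dict: "clock": time; "joints": joint angles; "qd": joint speeds; "effort": joint torques, N m; "eef_pos": TCP position; "eef_rot": TCP orientation; "wrist_force": force on the tool from outside, world axes, zero at the start; "moment": the same for the moment, N m; "finger_gap": finger opening in mm.
Only numpy, scipy, OpenCV 4.12 (cv2) and the standard library are available. Lean on these libraries where they do the work, as an engineer would, in place of code of your own. Each camera call takes 0.05 s, during which the arm holds its last target. There are 200 camera calls.

## Working session

There is one attempt and no reset: what is moved stays moved. The work goes in short steps, Python scripts to look and compute and a tool call to move; the robot and the scene stay as the last step left them, time stands still between calls to the robot, and variables do not carry over. Pictures are saved under pics/ and viewed, about 8 in all and at most 12, crops included, and the job is handed in when it is done.

Besides the shell and the picture viewer there is one more tool, called after "Emit:" as a command line: name --argument value ..., lists and objects as JSON in quotes. send_rows: Moves the arm, as the interface text tells. Its arguments: {"type":"object","properties":{"series":{"type":"array"},"newtons":{"type":"number"}},"required":["series"]}

```bash
mkdir -p pics; cat > h.py <<'E'
import numpy as np, cv2
from cell import manip
def K(c):
    f=240/np.tan(np.radians(c["vfov"])/2); return f
def ray(c,u,v,z):
    f=K(c); d=np.array([(u-c["cx"])/f,(v-c["cy"])/f,1.]); P=np.array(c["pose"]); d=P[:3,:3]@d; o=P[:3,3]
    return o+d*(z-o[2])/d[2]
def proj(c,p):
    P=np.array(c["pose"]); q=P[:3,:3].T@(np.array(p)-P[:3,3]); f=K(c); return np.array([c["cx"]+f*q[0]/q[2],c["cy"]+f*q[1]/q[2]])
def save(img,n): cv2.imwrite("pics/"+n,np.ascontiguousarray(img[:,:,::-1]))
E
python3 - <<'E'
from h import *
np.set_printoptions(precision=3,suppress=True)
for n in("scene","top"):
    c=manip.camera(n); save(c["img"],n+"0.png"); print(n,c["vfov"],c["cx"],c["cy"],np.array(c["pose"]).tolist())
    for t in("block_mid","jig_seat","catch"):
        for d in manip.silhouettes(t,c):
            m=d["pixels"].astype(np.uint8); ys,xs=np.nonzero(m)
            print(t,round(d["conf"],2),d["rect"],m.sum(), ray(c,xs.mean(),ys.mean(),20) if len(xs) else "")
            if n=="top": print("  ",cv2.minAreaRect(np.c_[xs,ys].astype(np.float32)))
print(manip.read_state())
E
```

```text
scene 50.19748296136313 323.7657561587198 246.32563245919908 [[-0.8750652689779004, -0.21821820093792132, 0.43202036040915, 119.39821773078677], [-0.48394809546123957, 0.3808062939950169, -0.7878964445618599, 662.653666504181], [0.007417272279873835, -0.8985362448077416, -0.438836644822112, 444.84382476519215], [0.0, 0.0, 0.0, 1.0]]
block_mid 0.72 [374.9, 229.0, 29.7, 33.0] 765 [ 433.689 -166.934   20.   ]
jig_seat 0.95 [322.7, 252.0, 35.4, 25.3] 677 [480.825 -43.181  20.   ]
top 46.88984612507382 327.2524479824893 237.735730846538 [[-0.01710340066763789, -0.9989641316905536, 0.0421679651078877, 471.49320746683117], [-0.9996681625149942, 0.01627251971314878, -0.019969225224830793, -66.40082981467805], [0.019262360693774724, -0.042495513856441056, -0.9989109533700088, 948.772476145887], [0.0, 0.0, 0.0, 1.0]]
block_mid 0.73 [360.9, 269.0, 27.5, 32.2] 695 [ 429.276 -163.252   20.   ]
   ((374.5039978027344, 285.27203369140625), (33.09381103515625, 21.824026107788086), 79.69515228271484)
jig_seat 0.82 [191.3, 170.6, 56.9, 109.6] 5168 [534.059  95.231  20.   ]
   ((219.48016357421875, 225.54501342773438), (51.02625274658203, 105.59944152832031), 5.355824947357178)
jig_seat 0.79 [295.8, 186.2, 40.4, 81.8] 2963 [528.273 -66.447  20.   ]
   ((316.0621643066406, 227.4810333251953), (79.55873107910156, 37.494022369384766), 88.97696685791016)
{'clock': 0.4, 'joints': array([-1.2  ,  0.3  ,  1.521, -0.   ,  1.321, -0.067]), 'qd': array([-0.001, -0.001, -0.001, -0.001,  0.001, -0.   ]), 'effort': array([ -0.001, -53.121, -35.261,   0.071,   0.022,  -0.   ]), 'eef_pos': array([ 233.164, -498.093,  213.38 ]), 'eef_rot': array([-3.141,  0.   ,  0.438]), 'wrist_force': array([ 0.347, -0.313, -0.73 ]), 'moment': array([-0.033,  0.013,  0.012]), 'finger_gap': 93.92939384136784}
```

View pics/top0.png

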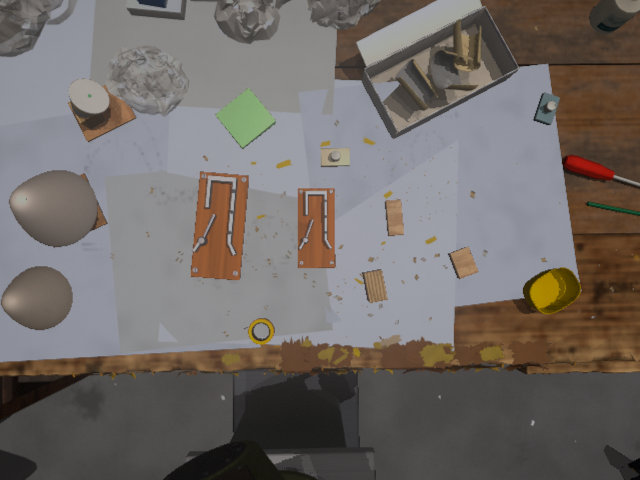

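View pics/scene0.png

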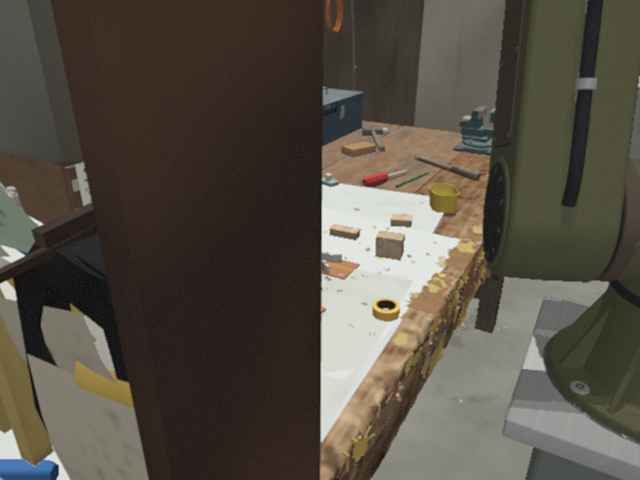

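The scene view shows the tall block at (390,245), with the jig mostly hidden behind a post. In the top view:
- **Block candidates:** (375,286), (395,217) and (463,262). I choose (375,286), which is the tall one in both views.
- **Jig candidates:** (220,226), the larger, and (316,228), the smaller. I choose the larger; its open end is at the bottom, so sliding in goes roughly along world +x.

Next is one close crop of each choice.

```bash
python3 - <<'E'
from h import *
i=cv2.imread("pics/top0.png")
a=cv2.resize(i[165:285,185:255],None,fx=5,fy=5,interpolation=cv2.INTER_CUBIC)
b=cv2.resize(i[260:310,350:400],None,fx=8,fy=8,interpolation=cv2.INTER_CUBIC)
o=np.zeros((600,760,3),np.uint8); o[:600,:350]=a; o[:400,355:755]=b
cv2.imwrite("pics/crop0.png",o)
E
```

```text
(no output)
```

View pics/crop0.png

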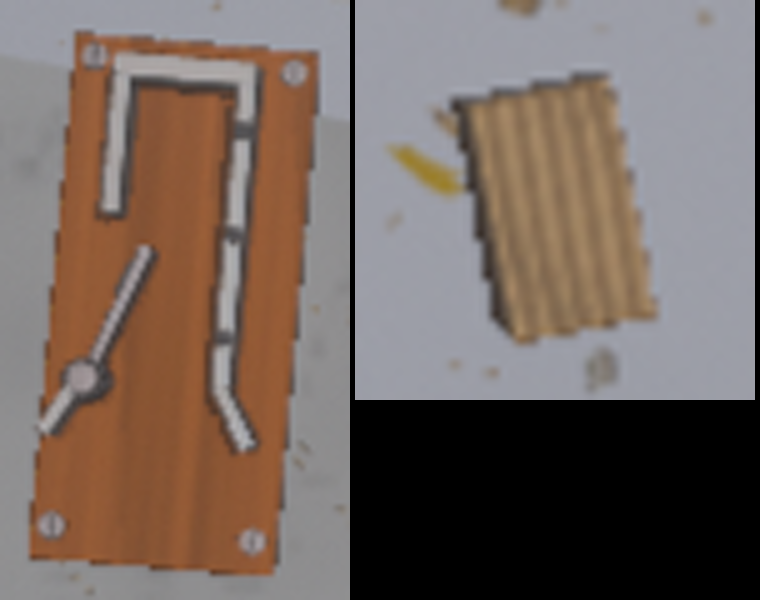

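The crop shows the larger jig, with its stop at the top (crop about (185,70)) and its catch on the left. The right guide flares at (235,430). The block's top face has corners (470,98), (607,76), (655,318) and (520,340).

```bash
python3 - <<'E'
from h import *
np.set_printoptions(precision=2,suppress=True)
c=manip.camera("top")
J=lambda x,y,z=24: ray(c,185+(x+.5)/5-.5,165+(y+.5)/5-.5,z)
B=lambda x,y:ray(c,350+(x-355+.5)/8-.5,260+(y+.5)/8-.5,44)
for n,p in dict(Lin0=(132,85),Lin1=(123,213),Rin0=(237,92),Rin1=(226,235),Rin2=(214,340),stopL=(132,81),stopR=(237,88),tip=(148,250),pivot=(82,378),mouth=(250,445)).items(): print(n,J(*p))
for p in((78,32),(318,52),(275,572),(30,558)): print("base",J(*p,6))
for s in((95,55),(293,72),(252,541),(51,525)): print("screw",J(*s,7))
b=[B(*p) for p in((470,98),(607,76),(655,318),(520,340))]; print(np.array(b),np.mean(b,0)); print([np.linalg.norm(b[i]-b[i-1]) for i in range(4)])
d=b[0]-b[3]+b[1]-b[2]; print("yaw",np.degrees(np.arctan2(d[1],d[0])))
E
```

```text
Lin0 [607.7  108.04  24.  ]
Lin1 [564.77 111.38  24.  ]
Rin0 [604.84  73.04  24.  ]
Rin1 [556.88  77.17  24.  ]
Rin2 [521.82  81.5   24.  ]
stopL [609.05 108.03  24.  ]
stopR [606.19  73.02  24.  ]
tip [552.25 103.17  24.  ]
pivot [509.85 125.43  24.  ]
mouth [486.6   69.88  24.  ]
base [628.8  129.64   6.  ]
base [620.79  48.02   6.  ]
base [443.72  64.52   6.  ]
base [449.91 147.14   6.  ]
screw [620.67 123.72   7.  ]
screw [613.88  56.48   7.  ]
screw [454.36  72.04   7.  ]
screw [460.96 139.77   7.  ]
[[ 452.97 -143.5    44.  ]
 [ 456.97 -171.64   44.  ]
 [ 407.51 -180.4    44.  ]
 [ 403.55 -152.72   44.  ]] [ 430.25 -162.07   44.  ]
[np.float64(50.27709993269025), np.float64(28.422015428828942), np.float64(50.234692950177), np.float64(27.960224021174433)]
yaw 10.311277907302971
```

Emit:
send_rows --series '[[[1,321,-221,60,-75],[1,321,-221,60,-75],[1,321,-221,60,-75],[1,321,-221,60,-75],[1,321,-221,60,-75],[1,321,-221,60,-75],[1,321,-221,60,-75],[1,321,-221,60,-75],[1,321,-221,60,-75],[1,321,-221,60,-75]]]' --newtons 20

```text
clock: 1.45
eef_pos: [430.5, -161.0, 153.4]
eef_rot: [-3.141, -0.0, 1.751]
wrist_force: [-0.7, -0.2, 0.6]
finger_gap: 94.3
```

Emit:
send_rows --series '[[[1,-1,0,30,0],[1,-1,0,70,0],[1,-1,0,85,0],[1,-1,0,85,0]]]'

```text
clock: 1.85
eef_pos: [429.1, -163.2, 66.8]
eef_rot: [-3.139, -0.002, 1.742]
wrist_force: [-0.1, -0.8, 0.1]
finger_gap: 93.9
```

```bash
python3 - <<'E'
from h import *
c=manip.camera("scene"); t=manip.camera("top")
o=np.hstack([cv2.resize(c["img"][140:290,330:480],(400,400),interpolation=2),cv2.resize(t["img"][235:335,325:425],(400,400),interpolation=2)]); save(o,"pre.png")
print(manip.read_state()["eef_pos"])
E
```

```text
[ 430.51933962 -163.57857093   69.20128355]
```

View pics/pre.png

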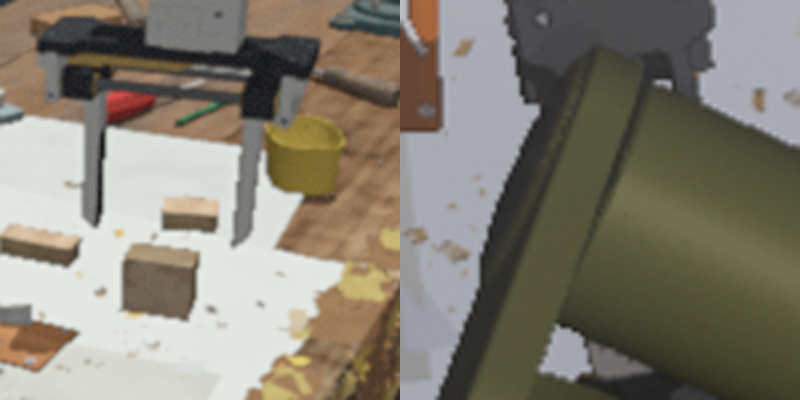

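The scene crop on the left shows the block at (160,280) centred between the open fingers at (92,220) and (240,240), along its long axis. I'll descend and grip.

Emit:
send_rows --series '[[[1,1,0,20,0],[1,1,0,37,0],[1,1,0,37,0],[1,1,0,37,0],[0.3,1,0,37,0],[0.3,1,0,37,0],[0.3,1,0,37,0],[0.3,1,0,37,0],[0.3,1,0,37,0],[0.3,1,0,37,0]]]' --newtons 20

```text
clock: 2.95
eef_pos: [430.2, -161.9, 31.5]
eef_rot: [3.142, -0.0, 1.747]
wrist_force: [1.7, 0.2, 0.8]
finger_gap: 49.9
```

Emit:
send_rows --series '[[[0.3,0,0,-40,0],[0.3,0,0,-80,0],[0.3,50,18,-80,5],[0.3,100,36,-80,10],[0.3,150,54,-80,15.75],[0.3,200,71,-80,15.75],[0.3,235,82,-80,15.75],[0.3,254,89,-80,15.75],[0.3,254,89,-80,15.75],[0.3,254,89,-80,15.75]]]'

```text
clock: 3.95
eef_pos: [473.1, 103.6, 111.2]
eef_rot: [-3.141, 0.0, 1.473]
wrist_force: [-0.2, -0.3, -0.7]
finger_gap: 49.9
```

```bash
python3 - <<'E'
from h import *
c=manip.camera("scene"); t=manip.camera("top")
save(np.hstack([cv2.resize(c["img"][140:340,280:480],(400,400),interpolation=2),cv2.resize(t["img"][160:290,180:310],(400,400),interpolation=2)]),"ap.png")
s=manip.read_state(); print(s["eef_pos"],np.degrees(s["eef_rot"]),s["finger_gap"],s["wrist_force"])
E
```

```text
[473.20971494 102.80466751 111.36605704] [-1.79982914e+02  9.91888276e-03  8.42731890e+01] 49.84521648559011 [ 0.50766084 -0.6528514  -0.36493057]
```

View pics/ap.png

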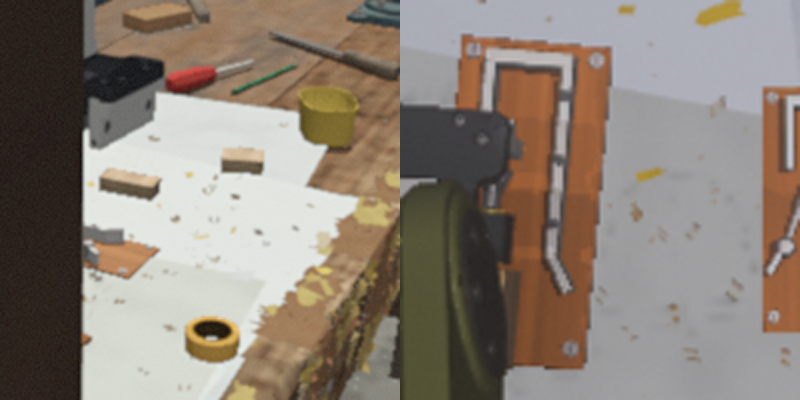

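The top crop shows the gripper over the jig's open end, with the block's right edge peeking out near (518,310). The scene view is blocked by the post. I'll lower the block onto the apron.

Emit:
send_rows --series '[[[0.3,0,0,40,0],[0.3,0,0,62,0],[0.3,0,0,69,0],[0.3,0,0,73,0],[0.3,0,0,73,0],[0.3,0,0,73,0]]]'

```text
clock: 4.65
eef_pos: [474.0, 103.7, 39.5]
eef_rot: [3.14, -0.0, 1.472]
wrist_force: [0.2, -0.2, -0.4]
finger_gap: 49.7
```

```bash
python3 - <<'E'
from h import *
t=manip.camera("top")
im=cv2.resize(t["img"][170:290,185:285],(600,720),interpolation=2)[120:]
f=lambda p:tuple(int(round(v)) for v in ((proj(t,p)-[185,170]+.5)*[6,6]-[0,120]))
a=np.radians(-5.65);u=np.array([np.cos(a),np.sin(a)]);n=np.array([-u[1],u[0]]); s=np.array([582.7,92.95])
im=np.ascontiguousarray(im)
for k,l in((-135,-15),(-85,-15)):
    pass
q=[s-110*u+i*25*u-15*n for i in(-1,1)]
cv2.line(im,f([*q[0],50]),f([*q[1],50]),(0,255,0),1)
for w in(-18,18): cv2.line(im,f([*(s-77*u+w*n),24]),f([*(s+25*u+w*n),24]),(0,0,255),1)
save(im,"low.png"); st=manip.read_state(); print(st["eef_pos"],np.degrees(st["eef_rot"]),st["wrist_force"])
E
```

```text
[473.90573307 103.75683808  39.42280062] [ 1.79909746e+02 -2.31911567e-02  8.43242820e+01] [-0.00937818 -0.05951935  0.38611329]
```

View pics/low.png

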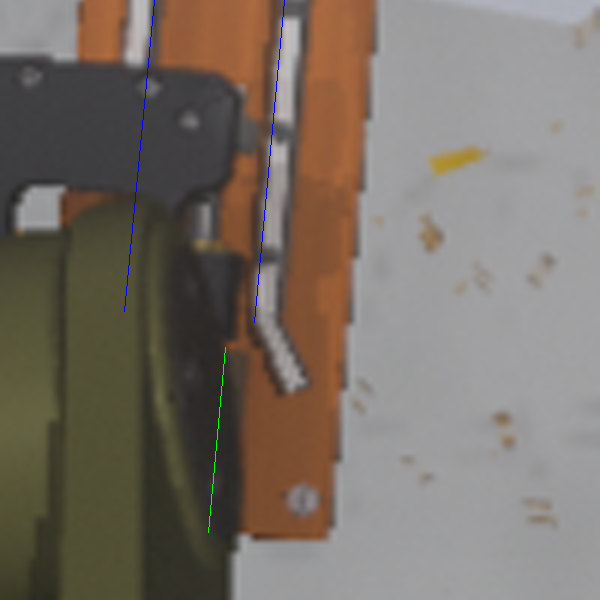

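Emit:
send_rows --series '[[[0.3,0,0,1,0],[0.3,0,0,2,0],[0.3,0,0,2,0],[0.3,0,5,2,0],[0.3,0,12,2,0],[0.3,0,19,2,0],[0.3,0,26,2,0],[0.3,0,33,2,0],[0.3,0,38,2,0],[0.3,0,38,2,0]]]'

```text
clock: 5.7
eef_pos: [511.1, 99.9, 37.4]
eef_rot: [-3.141, 0.0, 1.472]
wrist_force: [-6.8, -3.1, 14.3]
finger_gap: 50.2
```

Emit:
send_rows --series '[[[0.3,0,5,-0.5,0],[0.3,0,11,-0.5,0],[0.3,0,17,-0.5,0],[0.3,0,23,-0.5,0],[0.3,0,29,-0.5,0],[0.3,0,35,-0.5,0],[0.3,0,40,-0.5,0],[0.3,0,40,-0.5,0]]]'

```text
clock: 6.5
eef_pos: [551.3, 95.6, 37.5]
eef_rot: [3.141, 0.001, 1.472]
wrist_force: [-1.5, -3.5, 4.7]
finger_gap: 50.1
```

Emit:
send_rows --series '[[[0.3,0,6,0,0],[0.3,0,12,0,0],[0.3,0,18,0,0],[0.3,0,23,0,0],[0.3,0,27,0,0],[0.3,0,29,0,0],[0.3,0,29,0,0],[0.3,0,29,0,0]]]'

```text
clock: 7.3
eef_pos: [580.0, 92.7, 37.5]
eef_rot: [3.141, 0.001, 1.472]
wrist_force: [-2.9, -3.9, 5.7]
finger_gap: 49.9
```

Emit:
send_rows --series '[[[0.3,0,1,0,0],[0.3,0,2,0,0],[0.3,0,3,0,0],[0.3,0,3,0,0],[0.3,0,3,0,0]]]'

```text
clock: 7.8
eef_pos: [582.8, 93.1, 37.4]
eef_rot: [-3.142, -0.0, 1.472]
wrist_force: [-2.4, -0.6, 6.8]
finger_gap: 49.6
```

```bash
python3 - <<'E'
from h import *
t=manip.camera("top"); save(cv2.resize(t["img"][165:285,185:255],(350,600),interpolation=2),"in.png")
for d in manip.silhouettes("catch",t): print(d["conf"],d["rect"])
E
```

```text
(no output)
```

View pics/in.png

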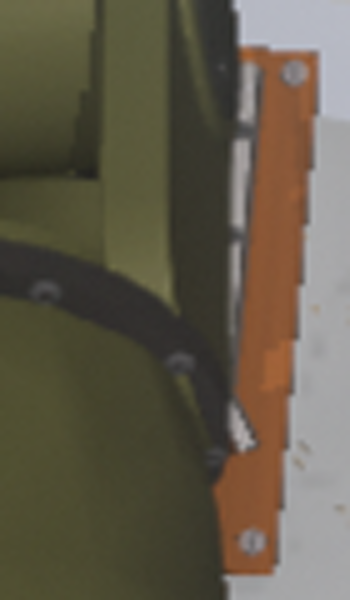

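The arm hides the block, but the side force fell from -3.9 N to -0.6 N, which suggests the catch has just sprung back. I'll push on gently until the stop shows in the force.

Emit:
send_rows --series '[[[0.3,0,1,-0.3,0],[0.3,0,1.5,-0.3,0],[0.3,0,2,-0.3,0],[0.3,0,2,-0.3,0]]]'

```text
clock: 8.3
eef_pos: [584.8, 92.9, 37.4]
eef_rot: [-3.141, -0.0, 1.472]
wrist_force: [-4.2, 0.1, 5.4]
finger_gap: 50.0
```

Emit:
send_rows --series '[[[0.3,0,1,0,0],[0.3,0,2,0,0],[0.3,0,2,0,0],[0.3,0,2,0,0]]]'

```text
clock: 8.7
eef_pos: [585.6, 92.8, 37.4]
eef_rot: [-3.138, 0.0, 1.472]
wrist_force: [-13.3, 1.0, 12.8]
finger_gap: 49.8
```

The stop is reached, at -13 N with the tool stalled. I'll ease off, let go and rise.

Emit:
send_rows --series '[[[0.3,0,-1,0,0],[0.3,0,-1,0,0],[0.85,0,-1,0,0],[0.85,0,-1,0,0],[0.85,0,-1,0,0],[0.85,0,-1,-5,0],[0.85,0,-1,-25,0],[0.85,0,-1,-70,0],[0.85,0,-1,-110,0],[0.85,0,-1,-130,0]]]'

```text
clock: 9.7
eef_pos: [586.8, 92.7, 171.5]
eef_rot: [3.137, -0.001, 1.472]
wrist_force: [-0.1, 1.5, -0.3]
finger_gap: 79.8
```

Emit:
send_rows --series '[[[0.85,-50,0,-20,0],[0.85,-100,0,-20,0],[0.85,-150,0,-20,0],[0.85,-200,0,-20,0],[0.85,-250,0,-20,0],[0.85,-280,0,-20,0],[0.85,-300,0,-20,0],[0.85,-300,0,-20,0]]]'

```text
clock: 10.5
eef_pos: [555.7, -208.2, 187.4]
eef_rot: [3.141, 0.0, 1.469]
wrist_force: [-0.3, 0.5, -0.2]
finger_gap: 80.0
```

```bash
python3 - <<'E'
from h import *
t=manip.camera("top"); save(cv2.resize(t["img"][165:285,185:255],(350,600),interpolation=2),"out.png")
for d in manip.silhouettes("block_mid",t): print(d["conf"],d["rect"])
s=manip.read_state(); print(s["clock"],s["eef_pos"],s["wrist_force"],s["finger_gap"])
E
```

```text
0.87 [207.3, 178.5, 27.2, 32.4]
10.6 [ 556.16949388 -205.63021202  187.3664489 ] [0.32289102 1.14716922 0.1812222 ] 79.87677795283835
```

View pics/out.png

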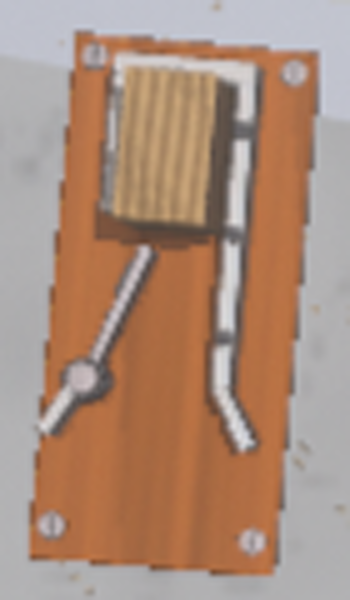

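The block stands upright against the stop. The catch is back at rest behind it, with its tip at (148,250) in the crop, the same as before loading. The robot is clear, so I'll hand in.

```bash
python3 -c "
from cell import manip
print(manip.sign_off())"
```

```text
the job is handed in; nothing more can be done
None
```

The tall plywood block is in the larger jig, up against the end stop, with the spring catch closed behind it. I handed the job in at about 10.6 s on the robot's clock.

I gripped the block by its ends, stood it on the apron and slid it in along the channel. I kept pushing until the stop showed as about 13 N, then eased off, let go and moved the arm clear.

**Last checks:**
- **Block:** the final top picture shows it upright between the rails, against the stop.
- **Catch:** its tip is at the same pixel as before loading. The side force fell from about -4 N to near 0 as the block passed it.
- **Robot:** it is touching nothing, and the highest wrist force I read was under 20 N.

**Disagreements and gaps:**
- **Stop position:** the stop turned out about 3 mm further in than I measured from the camera, so I took the contact force as the guide.
- **Catch detection:** the network did not find the catch in any picture I asked it about, so I judged the catch by eye and from the side force.

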